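Free the mould block from the hold-down stand

ROBOT

A 6-joint arm with a two-finger parallel gripper is mounted at the origin on a cart in front of the work surface, level with it; the furniture and walls round the work are solid. World frame = base frame: x ahead of the robot, y to its left, z up, the work surface at z = 0. Lengths are in m, angles in degrees, forces in N, time in s.
With the tool pointing down it reaches from about 0.3 to 0.85 m from the base axis. Payload 5.4 kg.
Tool frame: the origin (TCP) lies where the fingers leave the gripper's body, on its centre line; the fingertips stand 73 mm ahead of it and the grasp point (between the pads) lies 54 mm ahead of it; z points along the fingers, y is the direction in which the jaws open and shut (so a half turn about z gives the same grasp; the last joint's range is limited). The gripper opens to 85 mm and grips with 20 to 120 N. Pads are 22 mm wide; open, the fingers measure 114 mm over their backs; the gripper's body (76 mm by 85 mm) begins 54 mm behind the grasp point. The pads swing forward as they close: fully open they stand 13 mm farther back than shut.
Start: joints at [57.978, 9.076, 91.501, -0, 79.423, -12.038], TCP at [0.197, 0.54, 0.304] pointing down, gripper open.
Joint ranges: [-166.64, 166.64], [-54.1, 131.32], [10.49, 154.53], [-73.88, 253.88], [9.74, 151.15], [-171.62, 171.62]. Speed limits (degrees/s): [147.25, 147.25, 180, 180, 180, 180].

INTERFACE

Orientations are given as [roll, pitch, yaw] about the fixed x, y, z axes, in that order (R = Rz(yaw) Ry(pitch) Rx(roll)).
In Python, from plant import r gives the robot as it stands.
- The arm moves only by the tool apply_moves, never from a script. Its argument "deltas" is a list that holds one entry, the list of rows, each a list of 7 numbers: the shift along the tool's x, y, z in m, then the turn, a rotation vector about the tool's x, y, z in rad, then the opening in per cent of the stroke, from 0 (shut) to 100 (fully open). In form: [[[x, y, z, ax, ay, az, grip], ...]]. A call has exactly 10 rows; each row is the pose to reach, as a shift and turn from the pose commanded when the call began, along the tool's axes at that moment; what a row does not reach only later rows make up. A row lasts 1/8 s, in which the tool goes at most 62.5 mm and 10.7 degrees, less where a joint would pass 70% of its speed; a pose out of reach is approached as far as the arm can. A call with a gripper value outside its range is refused whole. The fingers move at their own pace and stop on an object; the grip force is fixed at half the most. Time passes only in rows, so rows that repeat a pose let the fingers close, or fill a call up. It gives the time, the measured TCP pose, the force and the opening at its end, in the units of the state.
- r.observe(): the state, without advancing time (a new reading comes with each control period).
- r.capture(name): name is "side" or "top"; returns (picture, depth): 480x640x3 uint8, red, green, blue; 480x640 float32, m along the optical axis (not along the pixel's ray), 0 where there is no reading.
- r.camera_params(name): a dict with "fx", "fy", "cx", "cy" (pixels), "extrinsics" (4x4, takes a point from camera to world coordinates). Camera axes: x right, y down, z forward; pixel columns grow to the right and rows downward; lengths in m; the calibration is good to about 2 mm. A picture is of the moment at which its call begins. camera_params takes no time and is no camera call.
- r.hand_in(): hands the job in, once; it reports no verdict.
The state is a dict: "clock": time; "joint_positions": joint angles; "joint_vel": joint speeds; "effort": joint torques, N m; "ee_pos": TCP position; "tool_rot": TCP orientation; "wrist_force": force on the tool from outside, world axes, zero at the start; "ft_torque": the same for the moment, N m; "grip_width": finger opening in m.
Only numpy, scipy, OpenCV 4.12 (cv2) and the standard library are available. Lean on these libraries where they do the work, as an engineer would, in place of code of your own. Each camera call takes 0.05 s, during which the arm holds its last target.

TASK

Push the counterweighted hold-down arm of the stand up by its cross bar, past its balance point, so that it swings back and stays fully raised by itself. Then push the plaster block that it held down sideways along its channel until it rests against the upright end stop. Only push, with the outside of the fingers: do not take the bar or the block between the fingers, do not lift or tip the block, and leave the bottle, vial, beaker and spare block standing round the stand where they are.

Things in the scene. Friction and masses are not known exactly. Their poses are not given: they have to be found in the camera images.
- stand: Hold-down stand, fixed: aluminium base plate, 12 mm thick, with a block channel, end stop and hinged arm. Origin on the worktop below the arm's presser foot, at the middle of the block's first place. x points from the front (bar side) to the hinge, y along the channel away from the end stop, z up. The plate spans x -55..170, y -155..60 mm.
- channel (a point): Middle of the channel floor below the foot, 12 mm above the stand's origin. The channel runs along the stand's y between two steel rails, 67 mm apart inside, 8 mm wide, tops at z = 22 mm above the worktop, from y = -150 to 55 mm; open at the +y end, end stop at the -y end.
- press_hinge (a point): Middle of the arm's hinge axis, which is parallel to the stand's y, at x = 130, y = 0, z = 84 mm in the stand's frame, between two grey cheeks 104 mm high, 50 mm over both. The round steel counterweight (52 mm thick, 60 mm wide) sits on the arm's short tail, 64 mm from the axis, behind and above it at rest.
- press_arm (a joint): Arm angle, rad: about 0 at rest, rubber foot (30 mm wide) on the block; grows as the bar is pushed up and back; raised stop at 1.31. At 0 the arm slopes 25 degrees up from hinge to bar, at the stop it is 10 degrees past upright. Below 0.6 it falls back on the block, above it swings on to the stop by itself, damped, within a few seconds. Arm about 1 kg; needs a few newtons at the bar.
- push_bar (a point): Middle of the arm's cross bar: black rubber, 16 mm thick, 118 mm long, parallel to the stand's y, 19 mm end caps, 230 mm from the hinge axis. Moves with the arm: in the stand's frame at x = -78, z = 181 mm at rest, x = 16, z = 284 mm at joint 0.61. Its front and underside are free; the arm's 22 mm wide steel bar runs from it to the hinge.
- plaster_block: Cream plaster mould block with a bore in a side, 62 mm (along the stand's x) x 68 mm (along y) x 58 mm high, 0.26 kg, loose, standing in the channel under the arm. Origin at the centre of its underside, 12 mm above the worktop. The arm's foot holds it until the arm is raised.
- end_stop (a point): Middle of the face of the upright steel end stop, at x = 0, y = -145 mm, z = 35 mm in the stand's frame; the stop is 83 mm wide, its top at z = 52 mm. The block rests against it when the block's origin is at y = -111 mm in the stand's frame.
- spare_block: Bystander: smaller plaster block, 60 x 55 x 40 mm, loose on the worktop beyond the end stop; origin at the centre of its underside.
- dropper_bottle: Bystander: brown dropper bottle, 36 mm wide, 103 mm high, beside the hinge bracket on the side away from the end stop; origin at the centre of its underside.
- vial: Bystander: glass vial with white cap, 20 mm wide, 53 mm high, beyond the end stop; origin at the centre of its underside.
- beaker: Bystander: empty glass beaker, 54 mm wide, 68 mm high, beyond the end stop; origin at the centre of its underside.
Things that resemble listed ones, but are neither listed nor needed, are in the scene too. What is shaped like the plaster_block but green, orange or turquoise is not meant.

How it is judged (in metres and radians):
On the way, in this order (a step that is already met when the one before it is completed fails the run):
1. the arm stays raised against its stop with the fingers off it, the block still near its first place (value of joint press_arm above 1.2 rad and contact force between the fingers and anything else below 0.5 N and y of plaster_block in the frame of stand above -0.05 m), for 0.2 s.
2. the block rests against the end stop (y of plaster_block in the frame of stand below -0.104 m and z of plaster_block in the frame of stand below 0.016 m and x of plaster_block in the frame of stand between -0.006 and 0.006 m and angle between plaster_block's own z axis and vertical below 0.06 rad), for 0.2 s.
At the end, for the whole second after the job is handed in: The arm is raised at its stop (joint above 1.2) and still, and the block stands flat in the channel, at rest, within 7 mm of the end stop (all of step 2 and value of joint press_arm above 1.2 rad and velocity of joint press_arm between -0.05 and 0.05 rad/s and linear speed of plaster_block below 0.01 m/s); the robot touches nothing.
It fails at once if the plaster block is lifted off the stand or tipped (z of plaster_block in the frame of stand above 0.022 m or angle between plaster_block's own z axis and vertical above 0.25 rad).
It fails at once if the cross bar is taken between the fingers (x of the grasp point in the frame of push_bar between -0.009 and 0.009 m and y of the grasp point in the frame of push_bar between -0.06 and 0.06 m and z of the grasp point in the frame of push_bar between -0.009 and 0.009 m).
It fails at once if the plaster block is taken between the fingers (x of the grasp point in the frame of plaster_block between -0.026 and 0.026 m and y of the grasp point in the frame of plaster_block between -0.028 and 0.028 m and z of the grasp point in the frame of plaster_block between 0 and 0.065 m).
It fails at once if a thing standing round the stand is shifted more than 20 mm or tipped (distance of any of spare_block, dropper_bottle, vial, beaker from where it was at the start of the episode above 0.02 m or angle between any of spare_block, dropper_bottle, vial, beaker's own z axis and vertical above 0.3 rad).
It also fails if it takes over 48 s, if anything falls off the work surface, if the arm or the gripper's body presses on something with over 40 N, if the wrist force passes 120 N, or if a joint passes its speed limit or range.

## Working session

There is one attempt and no reset: what is moved stays moved. The work goes in short steps, Python scripts to look and compute and a tool call to move; the robot and the scene stay as the last step left them, time stands still between calls to the robot, and variables do not carry over. Pictures are saved under pics/ and viewed, and the job is handed in when it is done.

Besides the shell and the picture viewer there is one more tool, called after ">>>" by a JSON object that holds its "fn" and its "kwargs". apply_moves: Moves the arm, as the interface text tells. Its arguments: {"type":"object","properties":{"deltas":{"type":"array","items":{"type":"array","items":{"type":"array","items":{"type":"number"}}}}},"required":["deltas"]}

```bash
ls; mkdir -p pics
python3 - <<'E'
from plant import r
import cv2,numpy as np
print(r.observe())
for n in("side","top"):
    p,d=r.capture(n); cv2.imwrite(f"pics/{n}0.png",p[:,:,::-1]); np.save(f"{n}0.npy",d)
    print(n,r.camera_params(n))
E
```

```text
pics
{'clock': 0.0, 'joint_positions': array([ 5.79787854e+01,  9.11347133e+00,  9.15736844e+01, -6.57868883e-04,
        7.94225030e+01, -1.20359041e+01]), 'joint_vel': array([-0.12441166, -0.08844338,  0.09598235, -0.00279236,  0.00388075,
        0.0156427 ]), 'effort': array([ 9.58833298e-04, -3.96014822e+01, -3.31427228e+01, -2.14489614e-04,
        8.65863607e-03,  1.21516885e-05]), 'ee_pos': array([0.19627071, 0.53996211, 0.30289551]), 'tool_rot': array([-1.79892617e+02, -2.22342702e-02,  1.60014790e+02]), 'wrist_force': array([ 0.38916485,  1.03579668, -0.39031837]), 'ft_torque': array([-0.02679733,  0.02414081,  0.04736587]), 'grip_width': 0.08567217029557189}
side {'fx': 543.1284536385771, 'fy': 543.1284536385771, 'cx': 319.9635709760109, 'cy': 247.41624991254108, 'extrinsics': array([[-0.99058091, -0.06961902,  0.11790951,  0.4239039 ],
       [-0.13510493,  0.63700809, -0.75892513,  1.33053397],
       [-0.02227369, -0.7677069 , -0.64041393,  0.9269761 ],
       [ 0.        ,  0.        ,  0.        ,  1.        ]])}
top {'fx': 546.2894248488444, 'fy': 546.2894248488444, 'cx': 318.6858660985241, 'cy': 248.54104794671062, 'extrinsics': array([[-0.0289548 , -0.99056892,  0.13392099,  0.39989348],
       [-0.99954284,  0.02985902,  0.00474801,  0.40198304],
       [-0.00870198, -0.13372229, -0.99098064,  1.43528273],
       [ 0.        ,  0.        ,  0.        ,  1.        ]])}
```

View pics/side0.png

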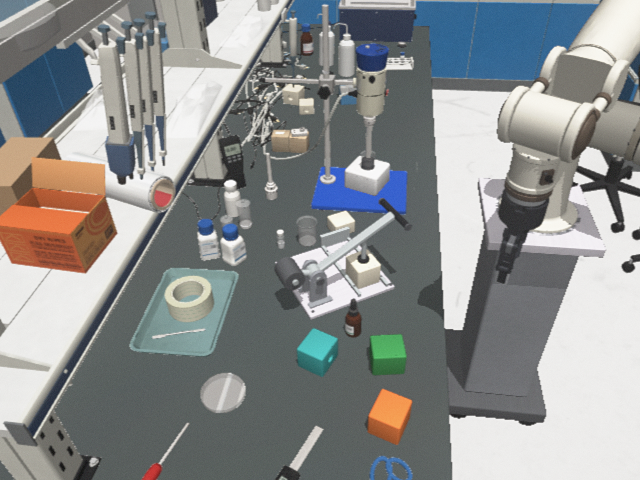

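View pics/top0.png

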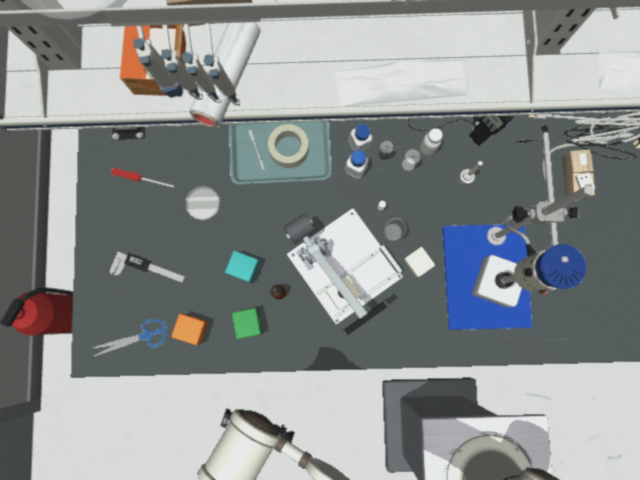

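The stand is at about top (345,265) and side (335,270). I'll enlarge both.

Run:
```python
import cv2
a=cv2.imread("pics/top0.png")[195:345,260:450]; cv2.imwrite("pics/top0c.png",cv2.resize(a,None,fx=4,fy=4,interpolation=cv2.INTER_CUBIC))
a=cv2.imread("pics/side0.png")[190:340,260:430]; cv2.imwrite("pics/side0c.png",cv2.resize(a,None,fx=4,fy=4,interpolation=cv2.INTER_CUBIC))
```

```text
(no output)
```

View pics/top0c.png

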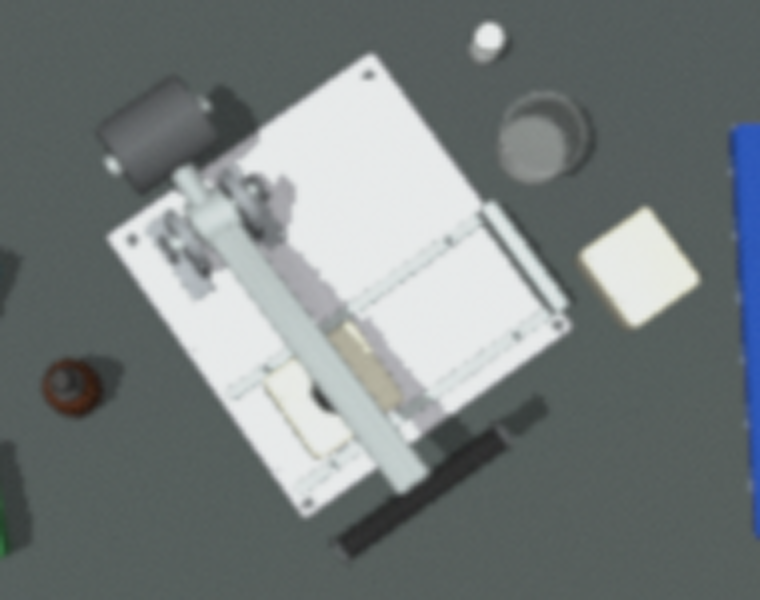

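View pics/side0c.png

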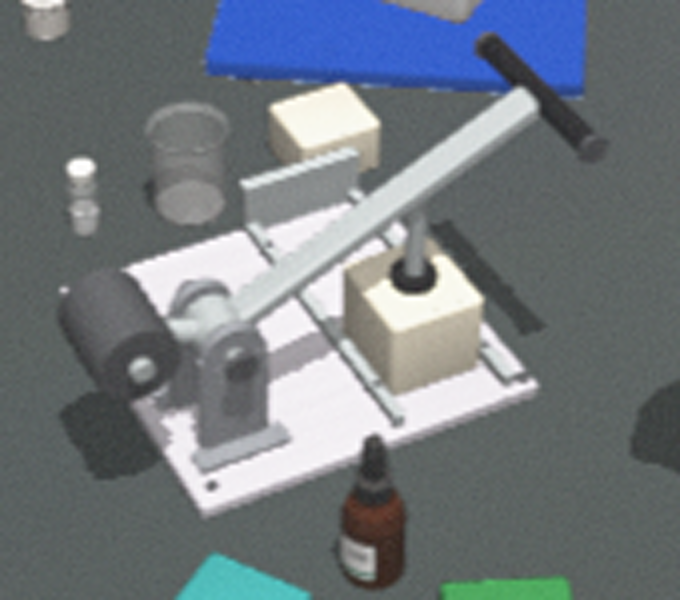

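Top view, crop pixel / 4 + (260,195): plate corners are at (287,254), (353,208.3), (403,276.3) and (336.3,324.3). Cream block under the foot is at about (342,290). The bar runs from (346,332) to (386,303), and the end stop is at (391,259). The spare block (420,261) is smaller and lies on the worktop, and the green, orange and turquoise ones are decoys. So the block meant is the cream one in the channel under the foot.

```bash
cat > h.py <<'E'
import numpy as np
from plant import r
def ray(n,u,v,z):
    c=r.camera_params(n);E=c["extrinsics"]
    d=E[:3,:3]@np.array([(u-c["cx"])/c["fx"],(v-c["cy"])/c["fy"],1]);o=E[:3,3]
    return o+d*(z-o[2])/d[2]
def proj(n,p):
    c=r.camera_params(n);E=c["extrinsics"];q=E[:3,:3].T@(np.array(p)-E[:3,3])
    return np.array([c["fx"]*q[0]/q[2]+c["cx"],c["fy"]*q[1]/q[2]+c["cy"]])
E
python3 - <<'E'
from h import *
from scipy.optimize import least_squares
M=np.array([(170,60),(170,-155),(-55,-155),(-55,60)])/1000
T=[(108,237),(372,53),(572,325),(305,517)]
S={(170,60):(207,513),(-55,60):(535,387)}
def w(q,p): 
    c,s=np.cos(q[2]),np.sin(q[2]);return np.array([q[0]+c*p[0]-s*p[1],q[1]+s*p[0]+c*p[1],p[2]])
P=[ray("top",260+u/4,195+v/4,.012) for u,v in T]
print(np.round(P,4))
# top & side fits
def res(q,both=True):
    e=[proj("top",w(q,(m[0],m[1],.012)))-(260+t[0]/4,195+t[1]/4) for m,t in zip(M,T)]
    if both: e+=[proj("side",w(q,(k[0]/1e3,k[1]/1e3,.012)))-(260+t[0]/4,190+t[1]/4) for k,t in S.items()]
    return np.concatenate(e)
for b in(False,True):
    f=least_squares(res,[.45,.35,np.radians(60)],args=(b,));print(f.x[:2],np.degrees(f.x[2]),np.round(f.fun,2))
q=f.x
np.save("q.npy",q)
for n,p in dict(barmid=(-.078,0,.181),barL=(-.078,.059,.181),barR=(-.078,-.059,.181),hinge=(.13,0,.084),blk=(0,0,.07),stop=(0,-.145,.052)).items():
    print(n,np.round(w(q,p),4),proj("top",w(q,p)),proj("side",w(q,p)))
E
```

```text
[[0.5796 0.4924 0.012 ]
 [0.6973 0.3146 0.012 ]
 [0.5127 0.1911 0.012 ]
 [0.3938 0.3692 0.012 ]]
[0.47175511 0.3495532 ] 33.64485677961392 [-0.48 -0.14 -0.05 -0.67  0.44  0.33  0.08  0.44]
[0.47172741 0.35039845] 33.74558981675136 [-0.87 -0.03 -0.52 -0.66  0.08  0.24 -0.19  0.47 -1.03 -1.04  1.23 -1.  ]
barmid [0.4069 0.3071 0.181 ] [365.07209301 317.94737164] [394.44937473 213.55748503]
barL [0.3741 0.3561 0.181 ] [344.03027301 333.13696194] [408.56116955 227.44365858]
barR [0.4396 0.258  0.181 ] [385.97371484 302.85898708] [381.23425444 200.55364985]
hinge [0.5798 0.4226 0.084 ] [313.04669169 249.77486474] [314.29798874 272.65116567]
blk [0.4717 0.3504 0.07  ] [343.29144774 292.59887637] [363.52742117 260.05951984]
stop [0.5523 0.2298 0.052 ] [389.29046109 259.89205634] [335.76149223 232.64505202]
```

```bash
cat >> h.py <<'E'
from scipy.spatial.transform import Rotation as Ro
import json
q=np.load("q.npy")
sx=np.array([np.cos(q[2]),np.sin(q[2]),0]);sy=np.array([-sx[1],sx[0],0]);Z=np.array([0,0,1.])
def w(p): return np.array([q[0],q[1],0])+sx*p[0]+sy*p[1]+Z*p[2]
def s(P): d=np.array(P)-[q[0],q[1],0];return np.array([d@sx,d@sy,d[2]])
def ori(a):
    a=np.radians(a);return Ro.from_matrix(np.array([sy,np.cos(a)*sx+np.sin(a)*Z,-np.cos(a)*Z+np.sin(a)*sx]).T)
def delta(p0,R0,p1,R1):
    return np.round(np.r_[R0.inv().apply(np.array(p1)-p0),(R0.inv()*R1).as_rotvec()],4)
E
python3 - <<'E'
from h import *
for n,u,v in(("bottle",278,292),("vial",381.5,208),("beaker",394,231)): print(n,np.round(s(ray("top",u,v,.03))*1e3))
p0=np.array([.197,.54,.304]);R0=Ro.from_euler("xyz",[180,0,160],degrees=True)
pre=w((-.185,.035,.19));print(pre,delta(p0,R0,pre,ori(45)))
E
```

```text
bottle [ 99. 133.  30.]
vial [ 122. -213.   30.]
beaker [  54. -204.   30.]
[0.2984549  0.27673273 0.19      ] [-0.1854 -0.2127  0.114  -0.7585 -0.2483  0.5995]
```

>>> {"fn": "apply_moves", "kwargs": {"deltas": [[[-0.03,-0.035,0.0,-0.12,-0.04,0.095,0],[-0.06,-0.07,0.02,-0.25,-0.082,0.198,0],[-0.1,-0.11,0.05,-0.38,-0.124,0.3,0],[-0.13,-0.15,0.08,-0.51,-0.167,0.403,0],[-0.16,-0.19,0.1,-0.64,-0.21,0.506,0],[-0.185,-0.213,0.114,-0.7585,-0.2483,0.5995,0],[-0.185,-0.213,0.114,-0.7585,-0.2483,0.5995,0],[-0.185,-0.213,0.114,-0.7585,-0.2483,0.5995,0],[-0.185,-0.213,0.114,-0.7585,-0.2483,0.5995,0],[-0.185,-0.213,0.114,-0.7585,-0.2483,0.5995,0]]]}}

```text
clock: 1.35
ee_pos: [0.2978, 0.2779, 0.191]
tool_rot: [135.0, 0.0, 123.9]
wrist_force: [-0.1, -0.2, -0.2]
grip_width: -0.0001
```

Run:
```python
from h import *
import cv2
o=r.observe();print(o["clock"],s(o["ee_pos"]),o["tool_rot"],ori(45).as_euler("xyz",degrees=True),o["joint_positions"],o["grip_width"],o["wrist_force"])
p,d=r.capture("side"); a=p[140:340,240:500,::-1]; cv2.imwrite("pics/s1.png",cv2.resize(a,None,fx=3,fy=3,interpolation=cv2.INTER_CUBIC))
R=Ro.from_euler("xyz",o["tool_rot"],degrees=True).as_matrix()
for k in(0,.054,.073): print(k,s(o["ee_pos"]+R[:,2]*k),(proj("side",o["ee_pos"]+R[:,2]*k)-[240,140])*3)
```

```text
1.35 [-0.18488906  0.03638377  0.19098593] [1.34956619e+02 1.87515907e-02 1.23896724e+02] [135.           0.         123.74558982] [ 19.97949438 -40.31347294 152.0601852   22.93150118  25.86507195
 -30.78481054] -0.00010007379055187948 [-0.09218902 -0.20143163 -0.15835997]
0 [-0.18488906  0.03638377  0.19098593] [607.92687713 196.7291071 ]
0.054 [-0.1466765   0.03647208  0.15283109] [561.42686172 250.18467715]
0.073 [-0.13323134  0.03650315  0.13940623] [545.27465192 268.7529631 ]
```

View pics/s1.png

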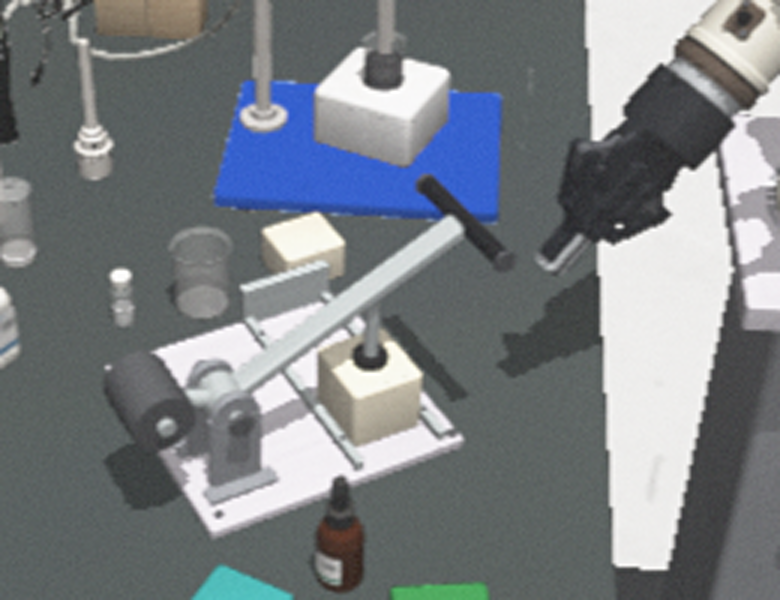

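The tool is in front of the bar at 45°, with the shut tip at crop (545,268), as projected. Next I work out the approach and the arc.

Run:
```python
import numpy as np
n=np.array([.7071,.7071]);f=np.array([.7071,-.7071]);P=np.array([-185,190.])
def d(T): return np.round([(T-P)@n,(T-P)@f])
B=lambda t:np.array([130-230*np.cos(np.radians(25)+t),84+230*np.sin(np.radians(25)+t)])
print("pre",d(B(0)-30*n-58*f))
for t in np.arange(0,.9,.08): T=B(t)-22*n-58*f;print(round(t,2),T.round(),d(T))
```

```text
pre [39. 24.]
0.0 [-135.  207.] [47. 24.]
0.08 [-127.  223.] [65. 18.]
0.16 [-117.  239.] [83. 14.]
0.24 [-106.  253.] [101.  11.]
0.32 [-94. 267.] [119.  10.]
0.4 [-81. 280.] [137.  10.]
0.48 [-67. 292.] [156.  12.]
0.56 [-52. 303.] [174.  15.]
0.64 [-36. 312.] [192.  19.]
0.72 [-19. 320.] [209.  25.]
0.8 [ -2. 327.] [226.  33.]
0.88 [ 16. 332.] [242.  41.]
```

>>> {"fn": "apply_moves", "kwargs": {"deltas": [[[0,0.01,0.024,0,0,0,0],[0,0.025,0.024,0,0,0,0],[0,0.039,0.024,0,0,0,0],[0,0.047,0.024,0,0,0,0],[0,0.056,0.021,0,0,0,0],[0,0.065,0.018,0,0,0,0],[0,0.074,0.016,0,0,0,0],[0,0.083,0.014,0,0,0,0],[0,0.092,0.012,0,0,0,0],[0,0.101,0.011,0,0,0,0]]]}}

```text
clock: 2.65
ee_pos: [0.3638, 0.3212, 0.2542]
tool_rot: [135.0, 0.0, 123.8]
wrist_force: [-0.8, -0.9, -0.7]
grip_width: 0.0004
```

Run:
```python
from h import *
import cv2
o=r.observe();print(o["clock"],s(o["ee_pos"]),o["tool_rot"],o["joint_positions"],o["wrist_force"])
p,d=r.capture("side"); a=p[140:340,240:500,::-1]; cv2.imwrite("pics/s2.png",cv2.resize(a,None,fx=3,fy=3,interpolation=cv2.INTER_CUBIC))
```

```text
2.65 [-0.10595735  0.03561512  0.25420347] [1.34976576e+02 5.56656617e-03 1.23753725e+02] [ 23.54540654 -26.19707849 136.55864892  16.59656248  26.02012389
 -22.25165099] [-0.81812718 -0.92466231 -0.71262788]
```

View pics/s2.png

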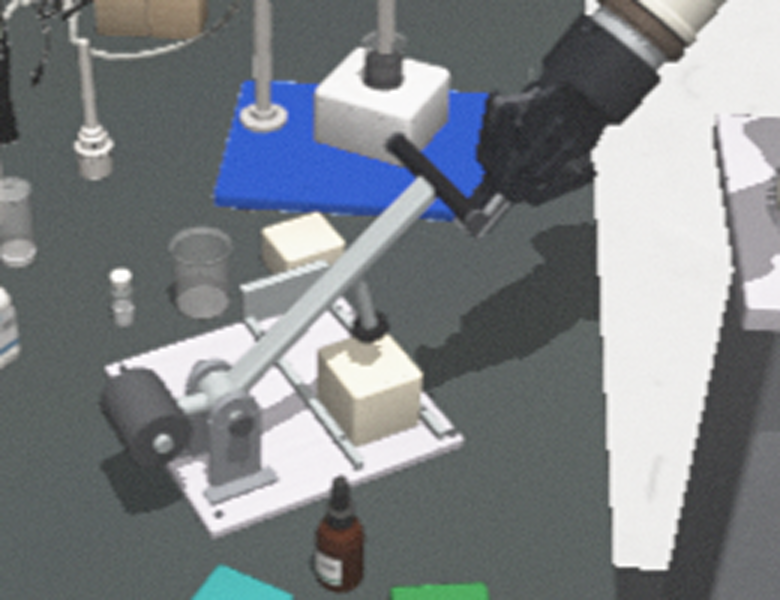

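The bar rests on the finger back at crop (475,210) and the foot has left the block. Continuing past balance.

>>> {"fn": "apply_moves", "kwargs": {"deltas": [[[0,0.016,-0.001,0,0,0,0],[0,0.032,-0.001,0,0,0,0],[0,0.048,0.0,0,0,0,0],[0,0.064,0.002,0,0,0,0],[0,0.08,0.006,0,0,0,0],[0,0.095,0.01,0,0,0,0],[0,0.11,0.015,0,0,0,0],[0,0.122,0.021,0,0,0,0],[0,0.13,0.025,0,0,0,0],[0,0.13,0.025,0,0,0,0]]]}}

```text
clock: 3.95
ee_pos: [0.4549, 0.382, 0.3278]
tool_rot: [135.0, -0.0, 123.8]
wrist_force: [-0.5, 0.4, -0.1]
grip_width: -0.0001
```

Run:
```python
from h import *
import cv2
o=r.observe();print(o["clock"],s(o["ee_pos"]),o["tool_rot"],o["joint_positions"],o["wrist_force"])
p,d=r.capture("side"); a=p[140:340,240:500,::-1]; cv2.imwrite("pics/s3.png",cv2.resize(a,None,fx=3,fy=3,interpolation=cv2.INTER_CUBIC))
```

```text
3.95 [0.0035944  0.03566198 0.32783984] [ 1.34999087e+02 -3.05470304e-03  1.23758930e+02] [ 26.2539157  -11.04529551 116.47697772  10.57183414  30.23903986
 -14.47941013] [-0.51445143  0.40916304 -0.10997541]
```

View pics/s3.png

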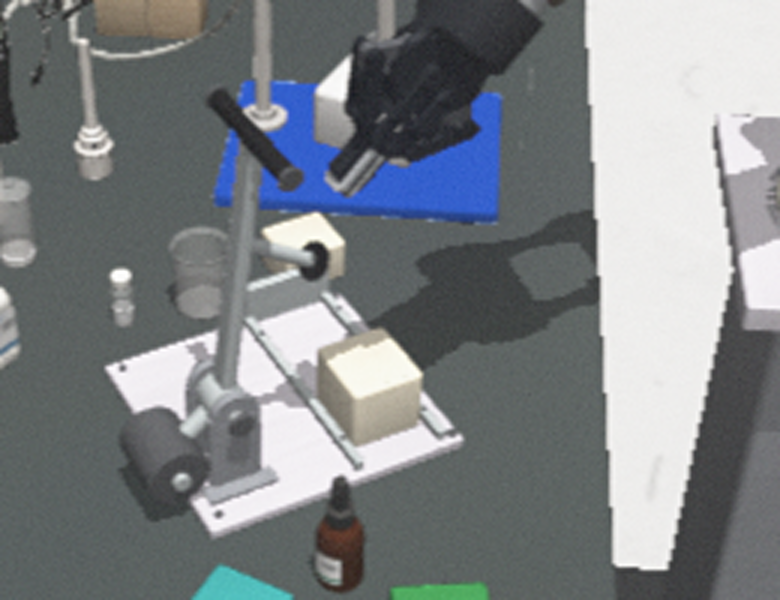

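The arm is swinging onto its stop, and the fingers are off it with the block still in place. Next is the pose beside the block.

Run:
```python
from h import *
p0=w((.0038,.035,.3279));R0=ori(45)
for T,a in(((-.04,.085,.3),40),((-.025,.085,.1036),20)): print(delta(p0,R0,w(T),ori(a)))
```

```text
[ 0.05   -0.0507 -0.0112  0.0873  0.      0.    ]
[ 0.05   -0.179   0.1382  0.4363  0.      0.    ]
```

>>> {"fn": "apply_moves", "kwargs": {"deltas": [[[0.025,-0.025,-0.006,0.04,0,0,0],[0.05,-0.051,-0.011,0.087,0,0,0],[0.05,-0.08,0.025,0.17,0,0,0],[0.05,-0.11,0.06,0.26,0,0,0],[0.05,-0.14,0.095,0.34,0,0,0],[0.05,-0.165,0.122,0.4,0,0,0],[0.05,-0.179,0.138,0.436,0,0,0],[0.05,-0.179,0.138,0.436,0,0,0],[0.05,-0.179,0.138,0.436,0,0,0],[0.05,-0.179,0.138,0.436,0,0,0]]]}}

```text
clock: 5.25
ee_pos: [0.4031, 0.4077, 0.1051]
tool_rot: [159.8, -0.0, 123.8]
wrist_force: [0.4, 0.9, 1.7]
grip_width: -0.0001
```

Run:
```python
from h import *
import cv2
o=r.observe();print(o["clock"],s(o["ee_pos"]),o["tool_rot"],o["joint_positions"],o["wrist_force"])
p,d=r.capture("side"); a=p[140:340,240:500,::-1]; cv2.imwrite("pics/s4.png",cv2.resize(a,None,fx=3,fy=3,interpolation=cv2.INTER_CUBIC))
p,d=r.capture("top"); a=p[195:345,260:450,::-1]; cv2.imwrite("pics/t4.png",cv2.resize(a,None,fx=4,fy=4,interpolation=cv2.INTER_CUBIC))
for y in(.034,.0,-.034): print(proj("side",w((0,y,.07))))
```

```text
5.25 [-0.02526831  0.0857722   0.1050806 ] [ 1.59828243e+02 -2.08740909e-05  1.23767916e+02] [ 33.16805446  13.923898   112.82241244   0.37898065  33.08352289
  -0.88060286] [0.37022032 0.91754375 1.65817295]
[370.68147781 268.52856922]
[363.52742117 260.05951984]
[356.62968802 251.89390896]
```

View pics/s4.png

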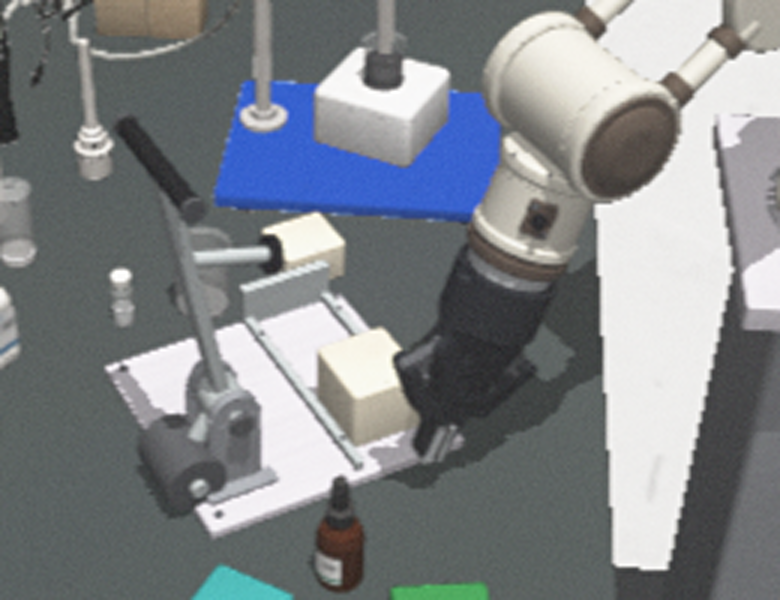

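View pics/t4.png

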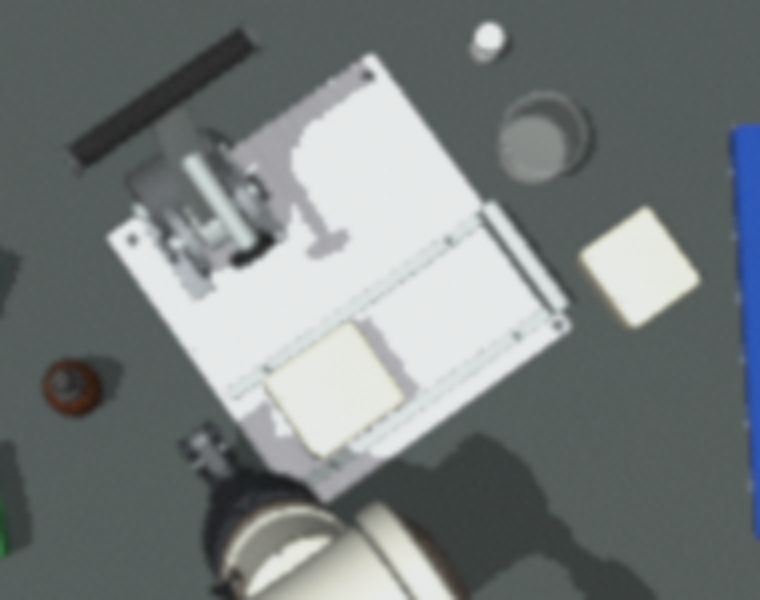

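Run:
```python
from h import *
o=r.observe();R=Ro.from_euler("xyz",o["tool_rot"],degrees=True).as_matrix()
for k in(0,.054,.073):
  P=o["ee_pos"]+R[:,2]*k; print(s(P),(proj("top",P)-[260,195])*4,(proj("side",P)-[240,140])*3)
c=[ (proj("top",w((x,y,.07)))-[260,195])*4 for x in(.031,-.031) for y in (.034,-.034)];print(np.round(c))
print((proj("top",w((.17,0,.31)))-[260,195])*4)
```

```text
[-0.02540085  0.08576164  0.10475171] [244.47656902 504.16697637] [457.77729473 381.81872851]
[-0.00681225  0.08576901  0.05405197] [227.63855966 479.99785594] [432.88605688 438.42662384]
[-0.00027181  0.0857716   0.03621317] [222.01582649 471.92703758] [424.37650338 457.77913323]
[[260. 381.]
 [348. 318.]
 [318. 463.]
 [407. 399.]]
[159.83600802 100.64416365]
```

Geometry agrees: the tip is at side crop (424,458), the block corners match y≈0, and the bar sits at its stop. Push along the channel, after a short hold.

>>> {"fn": "apply_moves", "kwargs": {"deltas": [[[0,0,0,0,0,0,0],[0,0,0,0,0,0,0],[-0.012,0,0,0,0,0,0],[-0.024,0,0,0,0,0,0],[-0.032,0,0,0,0,0,0],[-0.038,0,0,0,0,0,0],[-0.045,0,0,0,0,0,0],[-0.053,0,0,0,0,0,0],[-0.061,0,0,0,0,0,0],[-0.07,0,0,0,0,0,0]]]}}

```text
clock: 6.6
ee_pos: [0.4416, 0.3488, 0.1035]
tool_rot: [160.0, -0.0, 123.8]
wrist_force: [-2.1, 0.5, 0.2]
grip_width: -0.0002
```

Run:
```python
from h import *
import cv2
o=r.observe();print(o["clock"],s(o["ee_pos"]),o["wrist_force"])
p,d=r.capture("side"); a=p[140:340,240:500,::-1]; cv2.imwrite("pics/s5.png",cv2.resize(a,None,fx=3,fy=3,interpolation=cv2.INTER_CUBIC))
```

```text
6.6 [-0.02595107  0.01535644  0.10352995] [-2.0875949   0.48597304  0.15487702]
```

View pics/s5.png

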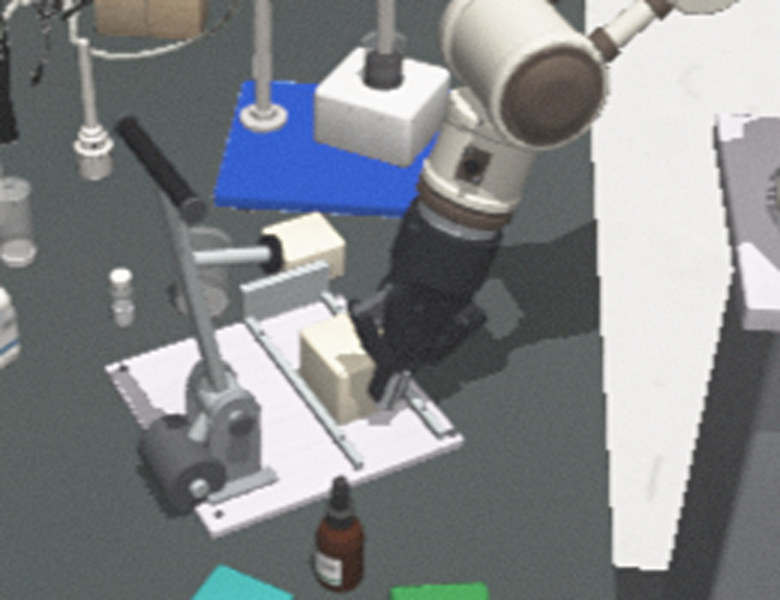

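The block slides flat with about 2 N of push. Continuing to just short of the expected contact (finger y about -62 mm).

>>> {"fn": "apply_moves", "kwargs": {"deltas": [[[-0.01,0,0,0,0,0,0],[-0.02,0,0,0,0,0,0],[-0.03,0,0,0,0,0,0],[-0.04,0,0,0,0,0,0],[-0.05,0,0,0,0,0,0],[-0.059,0,0,0,0,0,0],[-0.066,0,0,0,0,0,0],[-0.071,0,0,0,0,0,0],[-0.075,0,0,0,0,0,0],[-0.077,0,0,0,0,0,0]]]}}

```text
clock: 7.9
ee_pos: [0.4844, 0.285, 0.1036]
tool_rot: [160.0, -0.0, 123.8]
wrist_force: [-3.3, 2.0, 1.0]
grip_width: -0.0001
```

Run:
```python
from h import *
import cv2
o=r.observe();print(o["clock"],s(o["ee_pos"]),o["wrist_force"])
p,d=r.capture("side"); a=p[190:310,280:430,::-1]; cv2.imwrite("pics/s6.png",cv2.resize(a,None,fx=5,fy=5,interpolation=cv2.INTER_CUBIC))
p,d=r.capture("top"); a=p[195:345,260:450,::-1]; cv2.imwrite("pics/t6.png",cv2.resize(a,None,fx=4,fy=4,interpolation=cv2.INTER_CUBIC))
print(np.round([ (proj("top",w((x,y,.07)))-[260,195])*4 for x in(.031,-.031) for y in (-.077,-.145)]))
```

```text
7.9 [-0.02580402 -0.06142577  0.1036145 ] [-3.34210839  2.00929335  1.04058881]
[[404. 279.]
 [491. 216.]
 [462. 359.]
 [550. 296.]]
```

View pics/s6.png

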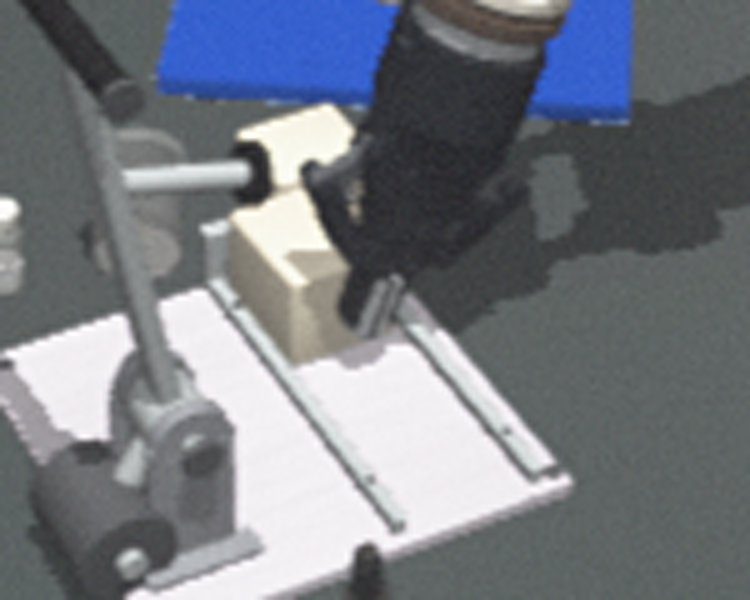

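View pics/t6.png

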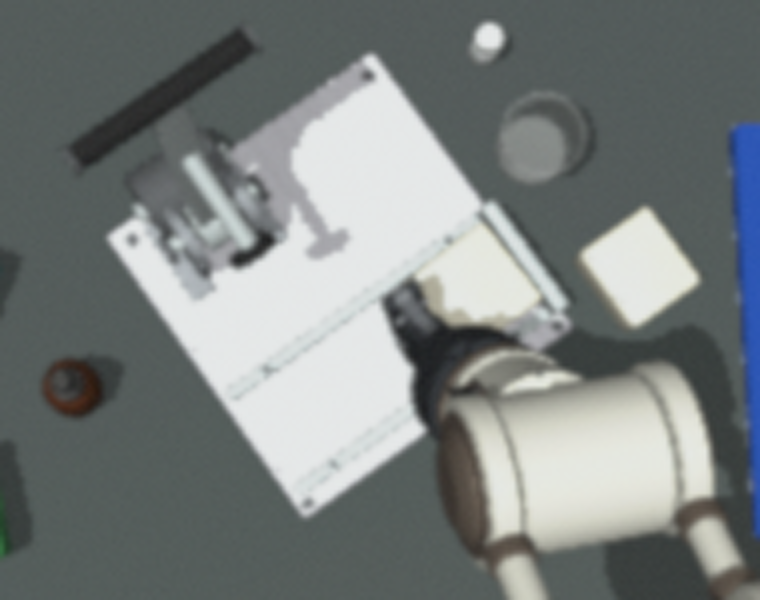

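A gap of a few mm shows between the block's far edge (top crop 481,224) and the stop. Closing it in 1 mm steps.

>>> {"fn": "apply_moves", "kwargs": {"deltas": [[[-0.001,0,0,0,0,0,0],[-0.002,0,0,0,0,0,0],[-0.003,0,0,0,0,0,0],[-0.004,0,0,0,0,0,0],[-0.004,0,0,0,0,0,0],[-0.0045,0,0,0,0,0,0],[-0.0045,0,0,0,0,0,0],[-0.005,0,0,0,0,0,0],[-0.005,0,0,0,0,0,0],[-0.005,0,0,0,0,0,0]]]}}

```text
clock: 9.25
ee_pos: [0.4867, 0.2819, 0.1038]
tool_rot: [160.0, -0.1, 123.8]
wrist_force: [-5.1, 7.5, 1.6]
grip_width: 0.0001
```

Run:
```python
from h import *
o=r.observe();print(o["clock"],s(o["ee_pos"]),o["wrist_force"],o["wrist_force"]@sy)
```

```text
9.25 [-0.02563225 -0.06526435  0.10377509] [-5.05933066  7.4585994   1.62964422] 9.012407394256151
```

Force along the channel rose from 3.5 to 9 N and the finger stalled at y = -65 mm, where contact with the stop was expected. Backing off, then up.

>>> {"fn": "apply_moves", "kwargs": {"deltas": [[[0.003,0,0,0,0,0,0],[0.012,0,0,0,0,0,0],[0.03,0,0,0,0,0,0],[0.06,0,0,0,0,0,0],[0.09,0,-0.01,0,0,0,0],[0.11,0,-0.05,0,0,0,0],[0.11,0,-0.09,0,0,0,0],[0.11,-0.04,-0.13,0,0,0,0],[0.11,-0.06,-0.15,0,0,0,0],[0.11,-0.06,-0.15,0,0,0,0]]]}}

```text
clock: 10.5
ee_pos: [0.3361, 0.3125, 0.2251]
tool_rot: [159.8, 0.0, 123.8]
wrist_force: [-0.0, 0.6, 0.6]
grip_width: -0.0
```

Run:
```python
from h import *
import cv2
o=r.observe();print(o["clock"],s(o["ee_pos"]),o["wrist_force"])
p,d=r.capture("side"); a=p[190:310,280:430,::-1]; cv2.imwrite("pics/s7.png",cv2.resize(a,None,fx=5,fy=5,interpolation=cv2.INTER_CUBIC))
p,d=r.capture("top"); a=p[195:345,260:450,::-1]; cv2.imwrite("pics/t7.png",cv2.resize(a,None,fx=4,fy=4,interpolation=cv2.INTER_CUBIC))
```

```text
10.5 [-0.13387975  0.04381414  0.22511851] [-0.02271718  0.63787092  0.61652844]
```

View pics/s7.png

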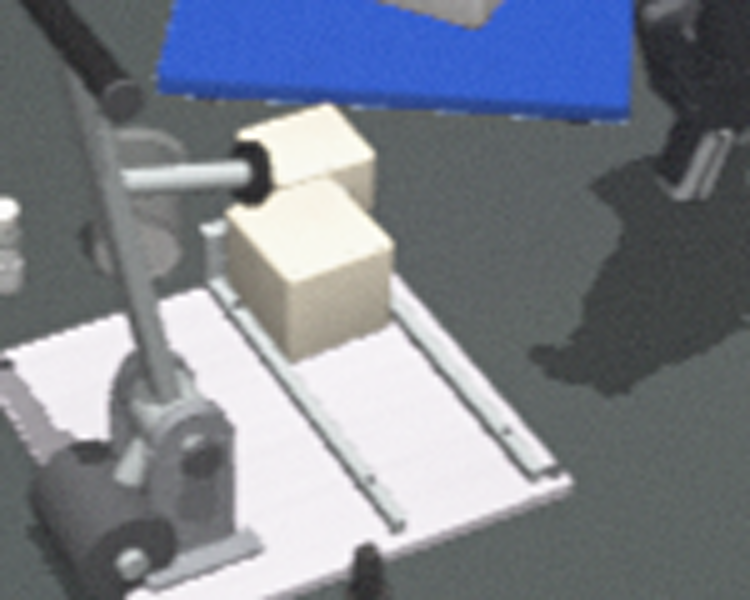

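View pics/t7.png

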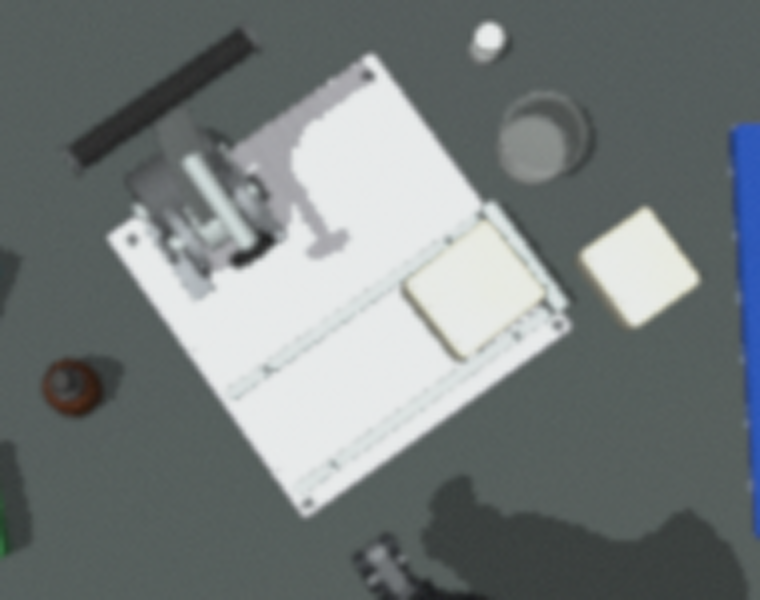

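The block's corners (404,285), (463,360), (487,220) and (548,292) match the predicted rest pose to about 2–3 mm. The arm is at its stop, the bystanders look unmoved and the tool is clear. Handing in.

```bash
python3 -c "
from plant import r
print(r.hand_in())"
```

```text
the job is handed in; nothing more can be done
None
```

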